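Make up two body-repair kits

ROBOT

A 6-joint arm with a two-finger parallel gripper is mounted at the origin on the work surface. World frame = base frame: x ahead of the robot, y to its left, z up, the work surface at z = 0. Lengths are in m, angles in rad, forces in N, time in s.
With the tool pointing down it reaches from about 0.35 to 0.975 m from the base axis. Payload 4.9 kg.
Tool frame: the origin (TCP) lies on the centre line of the jaws, within the pads' length; the fingertips stand ahead of it and the grasp point (between the pads) is the TCP (manip.tip_extent is the z of the fingertips in the tool frame, in m); z points along the fingers, y is the line along which they close (so a half turn about z gives the same grasp; the last joint's range is limited). The gripper opens to 85 mm and grips with 20 to 120 N. Pads are 22 mm wide; open, the fingers measure 114 mm over their backs; the gripper's body (76 mm by 85 mm) begins 54 mm behind the grasp point. The pads swing forward as they close: fully open they stand 13 mm farther back than shut.
Start: joints at [-1.424, 0.053, 1.613, -0, 1.476, -0.119], TCP at [0.164, -0.603, 0.25] pointing down, gripper open.
Joint ranges: [-3.01, 3.01], [-1.01, 2.22], [0.06, 2.58], [-1.02, 4.17], [0.09, 2.62], [-3.14, 3.14]. Speed limits (rad/s): [2.57, 2.57, 3.14, 3.14, 3.14, 3.14].

INTERFACE

Orientations are given as a unit quaternion [w, x, y, z].
In Python, from plant import manip gives the robot as it stands. The module is installed in compiled form; this text tells all that it offers.
- The arm moves only by the shell command python3 -m crank, which reads ROWS from standard input. ROWS is a JSON list of rows, 1 to 5 of them, each written [opening, [dx, dy, dz], [rx, ry, rz]]: the opening from 0.0 (shut) to 1.0 (fully open), then dx, dy, dz in shares of the most that a row can go, 1 being 62.5 mm, then a rotation vector rx, ry, rz in parts of the range, where 1.0 means 2 rad; each row shifts and turns the commanded pose from where the row before left it, along the tool's axes as they then stand; what a row does not reach is not made up. A row lasts 1/8 s, in which the tool goes at most 0.0625 m and 0.188 rad, less where a joint would pass 70% of its speed; a pose out of reach is approached as far as the arm can. The fingers move at their own pace and stop on an object; the grip force is fixed at half the most. Time passes only in rows, so rows that do not move let the fingers close. It prints the time, the measured TCP pose, the force, the opening and the grip force at its end. Input that does not fit is refused with a message, and nothing moves.
- manip.state(): the state, without advancing time (a new reading comes with each control period).
- manip.grab_frame(name): name is "scene" or "top" or "wrist"; returns (picture, depth): 420x560x3 uint8, red, green, blue; 420x560 float32, m along the optical axis (not along the pixel's ray), 0 where there is no reading.
- manip.camera_params(name): a dict with "intrinsics" (3x3 intrinsics, pixels), "xyz" and "orientation" of the camera in the world. Camera axes: x right, y down, z forward; pixel columns grow to the right and rows downward; lengths in m; the calibration is good to about 2 mm. The wrist camera is an equidistant fisheye: a pixel r from the principal point sees the ray r / f radians off the axis. A picture is of the moment at which its call begins: read the wrist's pose just before it. camera_params takes no time and is no camera call; for the wrist camera it gives the pose at the moment of the call.
- manip.job_done(): hands the job in; it is judged then, once.
Trained networks look in the newest picture that a camera, given by its name, has taken for a name from the list of things; names that differ only in an ending like _2 or _b are one class to them, and where a whole thing is asked for, a point or a joint stands for the part that bears it (a point fixed in the world has none). Each returns a list of dicts, best first, with "conf" (0 to 1); they miss things now and then, are a little off and sometimes report something else, mostly with a low value. They report only what shows in the picture. A call takes as long as a camera call. They do not tell look-alikes from the thing itself.
- manip.look_for(camera, query): "extent" ([left, top, right, bottom] in pixels, round what is visible of it).
- manip.outline_of(camera, query): "region" (420x560 bool, what is visible of it) and "extent" ([left, top, right, bottom] in pixels, round what is visible of it).
- manip.mark_of(camera, query): "centre" ([row, column] in pixels: a listed point, or the origin of a listed thing).
The state is a dict: "time": time; "joint_pos": joint angles; "joint_vel": joint speeds; "joint_efforts": joint torques, N m; "tool_pos": TCP position; "tool_rot": TCP orientation; "contact_force": force on the tool from outside, world axes, zero at the start; "ft_torque": the same for the moment, N m; "gripper_width": opening from 0.0 (shut) to 1.0 (fully open); "grasp_force": force on a finger pad.
Only numpy, scipy, OpenCV 4.12 (cv2) and the standard library are available. Lean on these libraries where they do the work, as an engineer would, in place of code of your own. Each camera call takes 0.05 s, during which the arm holds its last target. There are 200 camera calls.

TASK

Make up the kits for two repair jobs: put the steel dome dolly, the green sanding block and the yellow-capped paint jar into the red tray, and the dark steel heel dolly and the red-capped paint jar into the blue tray. Use one bay of the tray for each thing, and set it down, not dropped, so that it stands upright and flat on the tray's floor, the same way up as it is now. Leave the white-capped jar, the hammer and the filler tin where they are.

Things in the scene. Friction and masses are not known exactly. Their poses are not given: they have to be found in the camera images.
- red_tray: red shallow metal tray held fast to the bench (it does not move), 256 mm (own x) by 128 mm (own y), 22 mm high, floor 4 mm thick, outer walls and dividers 4 mm thick; two dividers as high as the outer walls part it into three open bays in a row along its x, each 80 mm (x) by 120 mm (y) inside, with their centres at x = -84, 0 and +84 mm; origin at the centre of the tray's underside, z up
- blue_tray: blue shallow metal tray held fast to the bench (it does not move), 256 mm (own x) by 128 mm (own y), 22 mm high, floor 4 mm thick, outer walls and dividers 4 mm thick; two dividers as high as the outer walls part it into three open bays in a row along its x, each 80 mm (x) by 120 mm (y) inside, with their centres at x = -84, 0 and +84 mm; origin at the centre of the tray's underside, z up
- dome_dolly: bright steel panel-beating dolly shaped like a low round dome, 52 mm diameter, 36 mm tall, sides upright up to 24 mm; origin at the centre of its underside, z up; about 0.42 kg
- heel_dolly: dark steel panel-beating dolly, an oblong block 60 mm (own x) by 40 mm (own y), 22 mm tall, with a raised step 8 mm higher over its -x end (x from -30 to +4 mm), so 30 mm tall there, its top a lighter steel; origin at the centre of its underside, z up; its weight is nearly centred; about 0.48 kg
- sanding_block: green oblong hand sanding block with a thin black sole, rigid, 60 mm (own x) by 40 mm (own y), 36 mm tall; origin at the centre of its underside, z up; about 0.07 kg
- yellow_jar: upright round touch-up paint jar, 40 mm diameter, 55 mm tall, body 41 mm tall under a 39 mm diameter cap 14 mm high; yellow cap and band; origin at the centre of its underside, z up along its axis; about 0.12 kg
- red_jar: upright round touch-up paint jar, 40 mm diameter, 55 mm tall, body 41 mm tall under a 39 mm diameter cap 14 mm high; red cap and band; origin at the centre of its underside, z up along its axis; about 0.12 kg
- white_jar: spare, to be left alone: upright round touch-up paint jar, 40 mm diameter, 55 mm tall, body 41 mm tall under a 39 mm diameter cap 14 mm high; white cap and band; origin at the centre of its underside, z up along its axis; about 0.12 kg
- hammer: bystander, to be left alone: panel hammer lying on the far side of the bench, wooden handle with a green tape band, steel head, 264 mm long (own x, head at +x), up to 28 mm high; origin on the bench under the handle, 8 mm from mid-length towards the head
- filler_tin: bystander, to be left alone: round tin with an orange label, 76 mm diameter, 68 mm tall, upright on the bench; origin at the centre of its underside
Not all that is in view belongs to the job. There is more than one size of the yellow_jar; the one meant has the size given above. Several things look just like the sanding_block: the one meant starts farthest to the robot's left.

How it is judged:
At the end, for the whole second after the job is handed in: Each kit thing is in its named tray, alone in its bay, on the tray floor (origin under 9 mm above the tray underside), upright within 0.1 rad and at rest; the white jar, hammer and filler tin are within 30 mm of where they started (x of dome_dolly in the frame of red_tray between -0.124 and 0.124 m and y of dome_dolly in the frame of red_tray between -0.06 and 0.06 m and z of dome_dolly in the frame of red_tray between 0 and 0.009 m and angle between each of dome_dolly, sanding_block, yellow_jar, heel_dolly, red_jar's own z axis and vertical below 0.1 rad and linear speed of each of dome_dolly, sanding_block, yellow_jar, heel_dolly, red_jar below 0.03 m/s and angular speed of each of dome_dolly, sanding_block, yellow_jar, heel_dolly, red_jar below 0.3 rad/s and x of sanding_block in the frame of red_tray between -0.124 and 0.124 m and y of sanding_block in the frame of red_tray between -0.06 and 0.06 m and z of sanding_block in the frame of red_tray between 0 and 0.009 m and not (x of sanding_block in the frame of red_tray between -0.126 and -0.042 m and x of dome_dolly in the frame of red_tray between -0.126 and -0.042 m) and not (x of sanding_block in the frame of red_tray between -0.042 and 0.042 m and x of dome_dolly in the frame of red_tray between -0.042 and 0.042 m) and not (x of sanding_block in the frame of red_tray between 0.042 and 0.126 m and x of dome_dolly in the frame of red_tray between 0.042 and 0.126 m) and x of yellow_jar in the frame of red_tray between -0.124 and 0.124 m and y of yellow_jar in the frame of red_tray between -0.06 and 0.06 m and z of yellow_jar in the frame of red_tray between 0 and 0.009 m and not (x of yellow_jar in the frame of red_tray between -0.126 and -0.042 m and x of dome_dolly in the frame of red_tray between -0.126 and -0.042 m) and not (x of yellow_jar in the frame of red_tray between -0.042 and 0.042 m and x of dome_dolly in the frame of red_tray between -0.042 and 0.042 m) and not (x of yellow_jar in the frame of red_tray between 0.042 and 0.126 m and x of dome_dolly in the frame of red_tray between 0.042 and 0.126 m) and not (x of yellow_jar in the frame of red_tray between -0.126 and -0.042 m and x of sanding_block in the frame of red_tray between -0.126 and -0.042 m) and not (x of yellow_jar in the frame of red_tray between -0.042 and 0.042 m and x of sanding_block in the frame of red_tray between -0.042 and 0.042 m) and not (x of yellow_jar in the frame of red_tray between 0.042 and 0.126 m and x of sanding_block in the frame of red_tray between 0.042 and 0.126 m) and x of heel_dolly in the frame of blue_tray between -0.124 and 0.124 m and y of heel_dolly in the frame of blue_tray between -0.06 and 0.06 m and z of heel_dolly in the frame of blue_tray between 0 and 0.009 m and x of red_jar in the frame of blue_tray between -0.124 and 0.124 m and y of red_jar in the frame of blue_tray between -0.06 and 0.06 m and z of red_jar in the frame of blue_tray between 0 and 0.009 m and not (x of red_jar in the frame of blue_tray between -0.126 and -0.042 m and x of heel_dolly in the frame of blue_tray between -0.126 and -0.042 m) and not (x of red_jar in the frame of blue_tray between -0.042 and 0.042 m and x of heel_dolly in the frame of blue_tray between -0.042 and 0.042 m) and not (x of red_jar in the frame of blue_tray between 0.042 and 0.126 m and x of heel_dolly in the frame of blue_tray between 0.042 and 0.126 m) and distance of each of white_jar, hammer, filler_tin from where it was at the start of the episode below 0.03 m); the robot touches nothing.
It fails at once if a kit thing is dropped (falls freely by more than about 4 cm) ((linear speed of dome_dolly above 0.9 m/s and contact force between dome_dolly and the fingers below 0.02 N) or (linear speed of sanding_block above 0.9 m/s and contact force between sanding_block and the fingers below 0.02 N) or (linear speed of yellow_jar above 0.9 m/s and contact force between yellow_jar and the fingers below 0.02 N) or (linear speed of heel_dolly above 0.9 m/s and contact force between heel_dolly and the fingers below 0.02 N) or (linear speed of red_jar above 0.9 m/s and contact force between red_jar and the fingers below 0.02 N)).
It fails at once if the white jar is pushed away by more than 3 cm or knocked over (distance of white_jar from where it was at the start of the episode above 0.03 m or angle between white_jar's own z axis and vertical above 0.5 rad).
It fails at once if the hammer is pushed away by more than 3 cm or knocked over (distance of hammer from where it was at the start of the episode above 0.03 m or angle between hammer's own z axis and vertical above 0.5 rad).
It fails at once if the filler tin is pushed away by more than 3 cm or knocked over (distance of filler_tin from where it was at the start of the episode above 0.03 m or angle between filler_tin's own z axis and vertical above 0.5 rad).
It also fails if it takes over 128 s, if anything falls off the work surface, if the arm or the gripper's body presses on something with over 40 N, if the wrist force passes 120 N, or if a joint passes its speed limit or range.

## Working session

There is one attempt and no reset: what is moved stays moved. The work goes in short steps, Python scripts to look and compute and a shell command to move; the robot and the scene stay as the last step left them, time stands still between calls to the robot, and variables do not carry over. Pictures are saved under pics/ and viewed, at most 14 in all, crops included, and the job is handed in when it is done.

```bash
mkdir -p pics
cat > h.py <<'E'
import numpy as np, cv2
from plant import manip
from scipy.spatial.transform import Rotation as R
def rot(q): return R.from_quat([q[1],q[2],q[3],q[0]])
def grab(n,save=None):
    p,d=manip.grab_frame(n)
    if save: cv2.imwrite('pics/'+save,p[:,:,::-1])
    return p,d
def cloud(n,d):
    c=manip.camera_params(n);K=np.array(c['intrinsics']);v,u=np.mgrid[:420,:560]
    P=np.stack([(u-K[0,2])/K[0,0]*d,(v-K[1,2])/K[1,1]*d,d],-1)
    return P@rot(c['orientation']).as_matrix().T+np.array(c['xyz'])
E
python3 - <<'E'
from h import *
for n in ['top','scene']:
    p,d=grab(n,n+'1.png'); np.savez('pics/'+n+'.npz',p=p,d=d)
    c=manip.camera_params(n);print(n,np.round(c['xyz'],3),np.round(rot(c['orientation']).as_matrix(),2).tolist(),c['intrinsics'][0])
    X=cloud(n,d)
    for q in ['red_tray','blue_tray','dome_dolly','heel_dolly','sanding_block','yellow_jar','red_jar','white_jar','hammer','filler_tin']:
        if n=='scene': continue
        for o in manip.outline_of(n,q)[:5]:
            m=o['region']&(d>0)
            P=X[m]; top=P[P[:,2]>np.percentile(P[:,2],90)-.006]
            r=cv2.minAreaRect((top[:,:2]*1000).astype(np.float32))
            print(q,round(o['conf'],2),[int(e) for e in o['extent']],'zmax',round(np.percentile(P[:,2],90),3),'top',np.round(r[0],1),np.round(r[1],1),round(r[2],1))
E
```

```text
top [ 0.526 -0.017  1.036] [[0.01, -1.0, 0.04], [-1.0, -0.01, -0.0], [0.0, -0.04, -1.0]] [435.79709107   0.         274.55461635]
red_tray 0.89 [352, 181, 426, 297] zmax 0.019 top [ 504.6 -292.8] [256.3 130. ] 7.6
blue_tray 0.93 [113, 184, 179, 298] zmax 0.019 top [492.4 278.7] [129.5 256.2] 85.1
dome_dolly 0.97 [219, 201, 239, 222] zmax 0.036 top [561.4  85.6] [43.3 42.3] 64.3
dome_dolly 0.21 [110, 183, 183, 296] zmax 0.019 top [492.4 278.7] [129.6 256.1] 85.0
heel_dolly 0.66 [285, 160, 305, 185] zmax 0.031 top [647.3 -67.5] [48.4 38.9] 18.1
heel_dolly 0.65 [113, 183, 181, 299] zmax 0.019 top [492.4 278.7] [129.6 256.1] 85.0
sanding_block 0.74 [219, 244, 244, 272] zmax 0.038 top [458.4  79.9] [39.3 60.3] 69.1
sanding_block 0.58 [258, 288, 279, 314] zmax 0.037 top [356.8 -11.2] [39.5 58.4] 82.6
yellow_jar 0.51 [226, 161, 243, 183] zmax 0.057 top [651.9  77.7] [36.5 36.5] 1.8
white_jar 0.75 [288, 246, 303, 266] zmax 0.057 top [463.9 -66.8] [36.2 36.1] 89.6
hammer 0.97 [263, 84, 375, 127] zmax 0.025 top [ 783.  -113.3] [263.1 100.5] 77.3
hammer 0.7 [220, 241, 245, 273] zmax 0.037 top [458.6  80. ] [39.7 60. ] 69.9
hammer 0.55 [284, 203, 305, 221] zmax 0.057 top [565.2 -68. ] [36.2 36.3] 0.6
scene [0.999 0.022 0.677] [[0.01, 0.83, -0.56], [1.0, -0.02, -0.01], [-0.01, -0.55, -0.83]] [381.63861135   0.         285.00018523]
```

Run:
```python
import cv2
i=cv2.imread('pics/top1.png');cv2.imwrite('pics/topc.png',cv2.resize(i[130:350,200:330],None,fx=4.5*.55*1.08,fy=4.5*.55*1.08,interpolation=cv2.INTER_CUBIC))
```

```text
(no output)
```

View pics/top1.png

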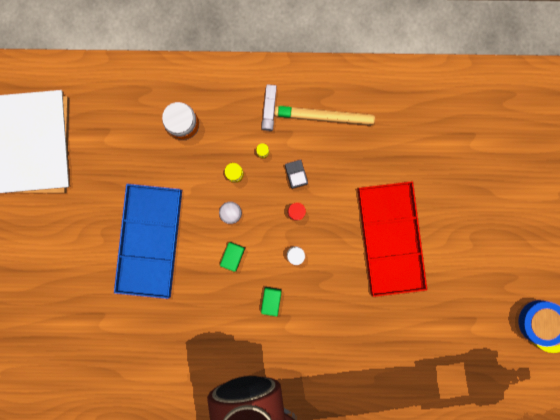

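View pics/topc.png

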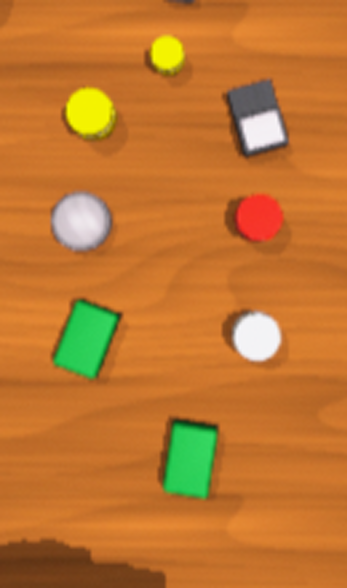

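View pics/scene1.png

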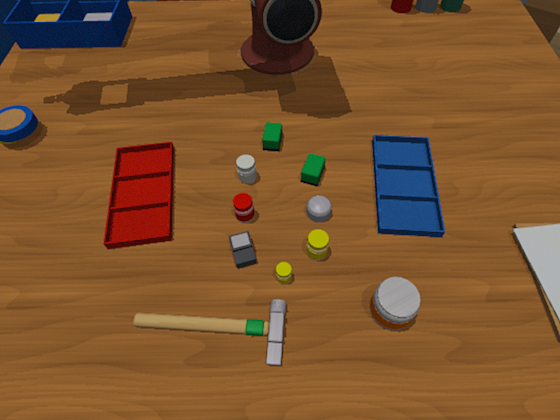

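The top view shows the real candidates for each item:

| Item | Candidates, top-camera pixel | Choice |
|---|---|---|
| Green block | (232,257) at y=+80 mm; (271,301) at y=-11 mm | (232,257), farthest left |
| Yellow jar | (233,172), large, 57 mm high; (262,150), small | (233,172), full size |
| Red jar | (297,211), the only one | (297,211) |
| White jar | (296,256), spare | leave alone |
| Dome dolly | (230,212) | (230,212) |
| Heel dolly | (296,174), light step at its near end | (296,174) |

The close crop confirms these choices.

```bash
cat >> h.py <<'E'
def st():
    s=manip.state();Rm=rot(s['tool_rot']).as_matrix()
    return s,np.array(s['tool_pos']),Rm
def plan(x,y,z,yaw):
    """tool-axis shift and turn to TCP (x,y,z) with tool x at heading yaw (deg), mod half turn, tool down"""
    s,p,Rm=st(); a=np.radians(yaw)
    T=min((np.array([[np.cos(b),np.sin(b),0],[np.sin(b),-np.cos(b),0],[0,0,-1.]]).T.T for b in (a,a+np.pi)),
          key=lambda T:np.linalg.norm(R.from_matrix(Rm.T@T).as_rotvec()))
    print('t',round(s['time'],2),'tool shift',np.round(Rm.T@(np.array([x,y,z])-p),4),'turn',np.round(R.from_matrix(Rm.T@T).as_rotvec(),3),'j6',round(s['joint_pos'][5],2),'open',round(s['gripper_width'],2))
E
python3 - <<'E'
from h import *
s,p,Rm=st();print(p,np.round(Rm,3).tolist(),manip.tip_extent)
for n in ['top','scene']:
    f=np.load(f'pics/{n}.npz');X=cloud(n,f['d']);h=cv2.cvtColor(f['p'],cv2.COLOR_RGB2HSV)
    for nm,c,lo,hi in [('yel',(652,78),.05,.065),('small',(700,20),.02,.065),('red',(565,-68),.05,.065),('white',(464,-67),.05,.065),('dome',(561,86),.005,.045),('heel',(642,-70),.01,.04),('heelstep',(642,-70),.027,.04),('sand',(458,80),.03,.045),('sand2',(357,-11),.03,.045)]:
        m=(np.hypot(X[...,0]-c[0]/1e3,X[...,1]-c[1]/1e3)<.045)&(X[...,2]>lo)&(X[...,2]<hi)
        if m.sum()<8: continue
        r=cv2.minAreaRect((X[m][:,:2]*1e3).astype(np.float32));print(n,nm,m.sum(),np.round(r[0],1),np.round(r[1],1),round(r[2],1),round(X[m][:,2].max(),3))
E
```

```text
[ 0.16417633 -0.60305997  0.25036276] [[0.965, 0.263, 0.0], [0.263, -0.965, -0.0], [-0.0, 0.0, -1.0]] 0.019
top yel 227 [652.8  77.7] [37.  36.9] 45.3 0.061
top small 133 [705.5  13.3] [27.  26.7] 56.4 0.044
top red 228 [565.3 -68. ] [36.4 36.3] 0.6 0.059
top white 233 [463.9 -66.8] [36.2 36.1] 89.6 0.06
top dome 396 [553.6  89.4] [51.  65.7] 69.8 0.039
top heel 451 [653.4 -66.1] [60. 40.] 15.7 0.035
top heelstep 233 [640.6 -69.9] [33.1 39.6] 16.0 0.035
top sand 450 [458.5  80. ] [39.6 60.2] 69.4 0.041
top sand2 455 [356.4 -11.1] [39.7 60.6] 82.0 0.04
scene yel 316 [656.6  78.1] [37.1 37.7] 87.4 0.058
scene small 237 [709.2  14.2] [25.8 30. ] 87.7 0.042
scene red 265 [569.  -66.7] [36.8 39.3] 53.4 0.058
scene white 214 [467.5 -65.8] [38.2 37.1] 32.6 0.058
scene dome 528 [566.8  87.2] [49.7 47.8] 89.5 0.039
scene heel 596 [657.  -65.8] [58.4 39.9] 16.5 0.033
scene heelstep 326 [645.5 -69.2] [34.2 39.8] 16.3 0.033
scene sand 400 [462.8  80.5] [39.7 60.2] 70.0 0.039
scene sand2 331 [360.9 -10.6] [40.  61.9] 81.7 0.04
```

```bash
python3 -c "
from h import *
plan(.4605,.08,.25,-20.3)"
```

```text
t 0.6 tool shift [ 4.653e-01 -5.812e-01  3.000e-04] turn [ 0.   -0.    0.62] j6 -0.12 open 1.0
```

Units first: shifts go in shares of 62.5 mm and turns go in shares of 2 rad. So -0.0484 m is -0.7744, 0.0388 m is 0.6208.

```bash
echo '[[1,[0.6208,-0.7744,0],[0,0,0]],[1,[0.6208,-0.7744,0],[0,0,0]],[1,[0.6208,-0.7744,0],[0,0,0]],[1,[0.6208,-0.7744,0],[0,0,0]],[1,[0.6208,-0.7744,0],[0,0,0]]]' | python3 -m crank
echo '[[1,[0.6208,-0.7744,0],[0,0,0]],[1,[0.6208,-0.7744,0],[0,0,0]],[1,[0.6208,-0.7744,0],[0,0,0]],[1,[0.6208,-0.7744,0],[0,0,0]],[1,[0.6208,-0.7744,0],[0,0,0]]]' | python3 -m crank
echo '[[1,[0.6208,-0.7744,0],[0,0,0]],[1,[0.6208,-0.7744,0],[0,0,0]],[1,[0,0,0.48],[0,0,0.09]],[1,[0,0,0.48],[0,0,0.09]],[1,[0,0,0.48],[0,0,0.09]]]' | python3 -m crank
echo '[[1,[0,0,0.48],[0,0,0.04]],[1,[0,0,0],[0,0,0]]]' | python3 -m crank
python3 - <<'E'
from h import *
plan(.4605,.08,.022,-20.3)
p,d=grab('wrist','w1.png')
E
```

```text
time: 1.23
tool_pos: [0.2883, -0.3168, 0.2505]
tool_rot: [0.0, 0.991, 0.132, 0.0]
contact_force: [0.7, 0.4, 0.1]
gripper_width: 0.999
grasp_force: 0.0
time: 1.85
tool_pos: [0.4119, -0.0321, 0.2509]
tool_rot: [0.0, 0.991, 0.132, 0.001]
contact_force: [1.1, -1.1, -0.3]
gripper_width: 0.998
grasp_force: 0.0
time: 2.48
tool_pos: [0.4609, 0.0801, 0.1596]
tool_rot: [-0.0, 0.99, -0.139, 0.0]
contact_force: [0.2, 0.2, 0.0]
gripper_width: 1.001
grasp_force: 0.0
time: 2.72
tool_pos: [0.4588, 0.0797, 0.1278]
tool_rot: [0.001, 0.984, -0.176, -0.003]
contact_force: [0.5, -0.4, -0.7]
gripper_width: 1.003
grasp_force: 0.0
t 2.73 tool shift [ 0.002  -0.0011  0.1058] turn [0.002 0.005 0.001] j6 1.94 open 1.0
```

View pics/w1.png

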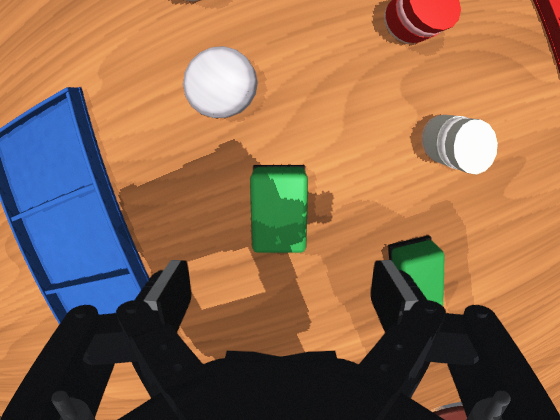

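The wrist view shows the chosen block centred between the jaws at (279,208). The look-alike at (418,270) is clear of the right finger, so I'll descend and grip.

In the tool's units: 0.03 m is 0.48, -0.001 m is -0.016, 0.005 rad / 2 = 0.0025.

```bash
echo '[[1,[0.032,-0.016,0.48],[0,0.0025,0]],[1,[0,0,0.48],[0,0,0]],[1,[0,0,0.48],[0,0,0]],[1,[0,0,0.256],[0,0,0]],[0,[0,0,0],[0,0,0]]]' | python3 -m crank
echo '[[0,[0,0,0],[0,0,0]],[0,[0,0,0],[0,0,0]],[0,[0,0,0],[0,0,0]],[0,[0,0,0],[0,0,0]]]' | python3 -m crank
echo '[[0,[0,0,-0.48],[0,0,0]],[0,[0,0,-0.64],[0,0,0]],[0,[0,0,-0.64],[0,0,0]],[0,[0,0,0],[0,0,0]]]' | python3 -m crank
python3 -c "
from h import *
plan(.506,-.293,.132,7.3)"
```

```text
time: 3.4
tool_pos: [0.4636, 0.0798, 0.0245]
tool_rot: [0.0, 0.984, -0.176, 0.002]
contact_force: [-0.5, 0.1, 0.2]
gripper_width: 0.819
grasp_force: 0.0
time: 3.9
tool_pos: [0.4652, 0.0798, 0.0262]
tool_rot: [0.0, 0.984, -0.176, 0.004]
contact_force: [0.7, 0.2, 6.1]
gripper_width: 0.459
grasp_force: 62.5
time: 4.4
tool_pos: [0.4654, 0.0801, 0.1384]
tool_rot: [-0.0, 0.984, -0.176, 0.006]
contact_force: [0.8, -0.6, -1.0]
gripper_width: 0.456
grasp_force: 61.9
t 4.4 tool shift [0.1674 0.3359 0.0075] turn [ 0.    -0.013 -0.481] j6 1.94 open 0.46
```

In the tool's units: 0.048 m is 0.768, 0.0239 m is 0.3824, -0.013 rad / 2 = -0.0065.

```bash
echo '[[0,[0.3824,0.768,0.016],[0,-0.0065,0]],[0,[0.3824,0.768,0.016],[0,0,0]],[0,[0.3824,0.768,0.016],[0,0,0]],[0,[0.3824,0.768,0.016],[0,0,0]],[0,[0.3824,0.768,0.016],[0,0,0]]]' | python3 -m crank
echo '[[0,[0.3824,0.768,0.016],[0,0,0]],[0,[0.3824,0.768,0.016],[0,0,0]],[0,[0,0,0],[0,0,-0.08]],[0,[0,0,0],[0,0,-0.08]],[0,[0,0,0],[0,0,-0.08]]]' | python3 -m crank
echo '[[0,[0,0,0],[0,0,0]],[0,[0,0,0],[0,0,0]]]' | python3 -m crank
python3 - <<'E'
from h import *
plan(.506,-.293,.0305,7.3)
p,d=grab('wrist','w2.png')
E
```

```text
time: 5.03
tool_pos: [0.4907, -0.1878, 0.1268]
tool_rot: [-0.001, 0.984, -0.176, -0.005]
contact_force: [0.1, 0.2, -0.3]
gripper_width: 0.456
grasp_force: 61.8
time: 5.65
tool_pos: [0.5021, -0.2927, 0.124]
tool_rot: [-0.003, 0.998, 0.065, -0.005]
contact_force: [0.2, -0.5, -1.4]
gripper_width: 0.457
grasp_force: 61.8
time: 5.9
tool_pos: [0.5028, -0.2928, 0.1252]
tool_rot: [-0.002, 0.998, 0.062, -0.004]
contact_force: [-0.2, 0.9, -0.1]
gripper_width: 0.457
grasp_force: 61.8
t 5.9 tool shift [0.004  0.0011 0.0947] turn [-0.005  0.008 -0.004] j6 0.79 open 0.46
```

View pics/w2.png

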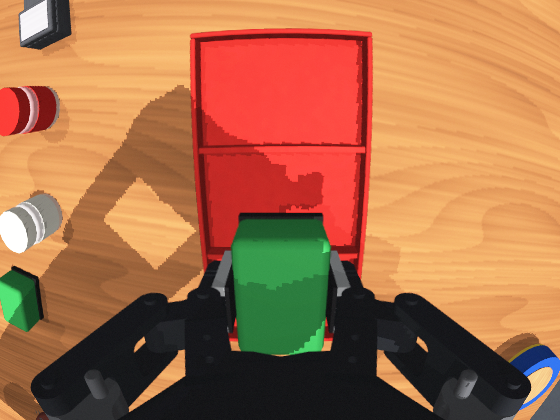

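In the tool's units: 0.03 m is 0.48, 0.008 m is 0.128, 0.008 rad / 2 = 0.004.

```bash
echo '[[0,[0.096,0.016,0.48],[-0.0025,0.004,0]],[0,[0,0,0.48],[0,0,0]],[0,[0,0,0.32],[0,0,0]],[0,[0,0,0.128],[0,0,0]],[0,[0,0,0],[0,0,0]]]' | python3 -m crank
python3 -c "
from h import *
plan(.508,-.293,.0302,7.3);print(manip.state()['contact_force'])"
```

```text
time: 6.58
tool_pos: [0.5092, -0.2934, 0.0381]
tool_rot: [0.0, 0.998, 0.063, 0.0]
contact_force: [-0.3, 0.6, -0.0]
gripper_width: 0.457
grasp_force: 61.8
t 6.58 tool shift [-0.0011 -0.0006  0.0079] turn [ 0.001 -0.001 -0.002] j6 0.8 open 0.46
[-0.28150608  0.59679677 -0.04834656]
```

In the tool's units: 0.004 m is 0.064, 0.003 m is 0.048.

```bash
echo '[[0,[0,0,0.064],[0,0,0]],[0,[0,0,0.048],[0,0,0]],[0,[0,0,0.016],[0,0,0]],[0,[0,0,0],[0,0,0]]]' | python3 -m crank
```

```text
time: 7.08
tool_pos: [0.5093, -0.2935, 0.0304]
tool_rot: [0.001, 0.998, 0.063, 0.001]
contact_force: [0.5, -0.1, 0.1]
gripper_width: 0.457
grasp_force: 62.0
```

In the tool's units: 0.001 m is 0.016.

```bash
echo '[[0,[0,0,0.016],[0,0,0]],[0,[0,0,0.016],[0,0,0]],[0,[0,0,0],[0,0,0]]]' | python3 -m crank; echo '[[0,[0,0,0.016],[0,0,0]],[0,[0,0,0.016],[0,0,0]],[0,[0,0,0],[0,0,0]]]' | python3 -m crank
```

```text
time: 7.45
tool_pos: [0.5096, -0.2938, 0.0303]
tool_rot: [0.001, 0.998, 0.063, 0.0]
contact_force: [-5.2, 3.0, 10.7]
gripper_width: 0.462
grasp_force: 63.3
time: 7.82
tool_pos: [0.5104, -0.2944, 0.0303]
tool_rot: [0.001, 0.998, 0.063, 0.001]
contact_force: [-8.0, 3.6, 18.8]
gripper_width: 0.457
grasp_force: 64.3
```

In the tool's units: -0.002 m is -0.032.

```bash
echo '[[0.65,[0,0,-0.032],[0,0,0]],[0.65,[0,0,0],[0,0,0]],[0.65,[0,0,0],[0,0,0]],[0.65,[0,0,0],[0,0,0]]]' | python3 -m crank
echo '[[0.65,[0,0,-0.32],[0,0,0]],[0.65,[0,0,-0.64],[0,0,0]],[0.8,[0,0,-0.8],[0,0,0]],[1,[0,0,0],[0,0,0]]]' | python3 -m crank
python3 - <<'E'
from h import *
plan(.563,.086,.14,7.3)
p,d=grab('top')
for o in manip.outline_of('top','sanding_block')[:3]: print(round(o['conf'],2),[int(e) for e in o['extent']])
E
```

```text
time: 8.32
tool_pos: [0.5089, -0.2932, 0.0277]
tool_rot: [0.0, 0.998, 0.063, 0.0]
contact_force: [0.3, 0.3, -0.2]
gripper_width: 0.65
grasp_force: 0.0
time: 8.82
tool_pos: [0.5123, -0.2956, 0.1458]
tool_rot: [0.005, 0.998, 0.063, 0.005]
contact_force: [-0.6, -0.8, 0.9]
gripper_width: 0.982
grasp_force: 0.0
t 8.82 tool shift [ 0.0982 -0.3723  0.0031] turn [ 0.01  -0.01  -0.001] j6 0.8 open 0.98
0.81 [261, 286, 279, 315]
0.65 [220, 201, 241, 226]
0.46 [382, 225, 405, 255]
```

In the tool's units: -0.0532 m is -0.8512, 0.014 m is 0.224, -0.01 rad / 2 = -0.005.

```bash
echo '[[1,[0.224,-0.8512,0],[0.005,-0.005,0]],[1,[0.224,-0.8512,0],[0,0,0]],[1,[0.224,-0.8512,0],[0,0,0]],[1,[0.224,-0.8512,0],[0,0,0]],[1,[0.224,-0.8512,0],[0,0,0]]]' | python3 -m crank
echo '[[1,[0.224,-0.8512,0],[0,0,0]],[1,[0.224,-0.8512,0],[0,0,0]],[1,[0,0,0],[0,0,0]],[1,[0,0,0],[0,0,0]]]' | python3 -m crank
python3 - <<'E'
from h import *
plan(.563,.086,.027,7.3)
p,d=grab('wrist','w3.png')
E
```

```text
time: 9.55
tool_pos: [0.544, -0.0187, 0.1379]
tool_rot: [-0.004, 0.998, 0.063, -0.006]
contact_force: [-0.0, -0.8, 0.1]
gripper_width: 1.0
grasp_force: 0.0
time: 10.05
tool_pos: [0.5587, 0.0882, 0.1389]
tool_rot: [-0.004, 0.998, 0.063, -0.006]
contact_force: [0.8, 0.3, 0.1]
gripper_width: 0.998
grasp_force: 0.0
t 10.05 tool shift [0.0053 0.0036 0.1118] turn [-0.008  0.012 -0.001] j6 1.46 open 1.0
```

View pics/w3.png

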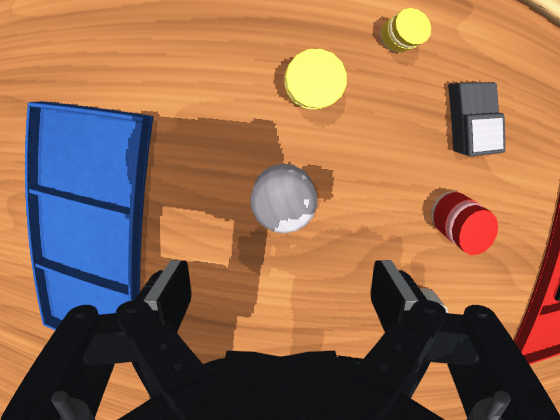

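The dome is centred between the jaws at (284,198), so I'll descend.

In the tool's units: 0.03 m is 0.48, 0.021 m is 0.336, 0.012 rad / 2 = 0.006.

```bash
echo '[[1,[0.08,0.0576,0.48],[-0.004,0.006,0]],[1,[0,0,0.48],[0,0,0]],[1,[0,0,0.48],[0,0,0]],[1,[0,0,0.336],[0,0,0]],[1,[0,0,0],[0,0,0]]]' | python3 -m crank
python3 -c "
from h import *
plan(.563,.086,.027,7.3)"
echo '[[0,[0,0,0],[0,0,0]],[0,[0,0,0],[0,0,0]],[0,[0,0,0],[0,0,0]],[0,[0,0,0],[0,0,0]],[0,[0,0,0],[0,0,0]]]' | python3 -m crank
```

```text
time: 10.72
tool_pos: [0.5629, 0.0842, 0.0267]
tool_rot: [-0.0, 0.998, 0.062, -0.001]
contact_force: [0.6, 0.1, -0.0]
gripper_width: 1.002
grasp_force: 0.0
t 10.72 tool shift [ 0.0003 -0.0018 -0.0003] turn [-0.001  0.002 -0.004] j6 1.46 open 1.0
time: 11.35
tool_pos: [0.5664, 0.086, 0.0316]
tool_rot: [-0.001, 0.998, 0.063, 0.003]
contact_force: [-2.1, -0.1, 6.0]
gripper_width: 0.573
grasp_force: 60.9
```

In the tool's units: -0.04 m is -0.64, -0.03 m is -0.48.

```bash
echo '[[0,[0,0,-0.48],[0,0,0]],[0,[0,0,-0.64],[0,0,0]],[0,[0,0,-0.64],[0,0,0]],[0,[0,0,0],[0,0,0]]]' | python3 -m crank
python3 -c "
from h import *
plan(.589,-.282,.135,7.3)"
```

```text
time: 11.85
tool_pos: [0.5673, 0.0857, 0.1437]
tool_rot: [-0.0, 0.998, 0.063, 0.006]
contact_force: [1.0, 1.3, -4.3]
gripper_width: 0.57
grasp_force: 63.7
t 11.85 tool shift [-0.0248  0.3676  0.0085] turn [ 0.    -0.012 -0.002] j6 1.46 open 0.57
```

In the tool's units: 0.0525 m is 0.84, -0.0035 m is -0.056, -0.012 rad / 2 = -0.006.

```bash
echo '[[0,[-0.056,0.84,0.016],[0,-0.006,0]],[0,[-0.056,0.84,0.016],[0,0,0]],[0,[-0.056,0.84,0.016],[0,0,0]],[0,[-0.056,0.84,0.016],[0,0,0]],[0,[-0.056,0.84,0.016],[0,0,0]]]' | python3 -m crank
echo '[[0,[-0.056,0.84,0.016],[0,0,0]],[0,[-0.056,0.84,0.016],[0,0,0]],[0,[0,0,0],[0,0,0]],[0,[0,0,0],[0,0,0]]]' | python3 -m crank
python3 -c "
from h import *
plan(.589,-.282,.0355,7.3)"
```

```text
time: 12.48
tool_pos: [0.5787, -0.178, 0.1313]
tool_rot: [-0.001, 0.998, 0.063, -0.006]
contact_force: [1.9, -0.5, -3.2]
gripper_width: 0.568
grasp_force: 63.8
time: 12.98
tool_pos: [0.5852, -0.2812, 0.1296]
tool_rot: [-0.001, 0.998, 0.063, -0.006]
contact_force: [0.1, 0.0, -3.6]
gripper_width: 0.572
grasp_force: 64.0
t 12.97 tool shift [0.0048 0.0016 0.0941] turn [-0.004  0.012 -0.002] j6 0.89 open 0.57
```

In the tool's units: 0.03 m is 0.48, 0.02 m is 0.32, 0.012 rad / 2 = 0.006.

```bash
echo '[[0,[0.08,0.0256,0.48],[-0.002,0.006,0]],[0,[0,0,0.48],[0,0,0]],[0,[0,0,0.32],[0,0,0]],[0,[0,0,0.16],[0,0,0]],[0,[0,0,0],[0,0,0]]]' | python3 -m crank
echo '[[0,[0,0,0.032],[0,0,0]],[0,[0,0,0.016],[0,0,0]],[0,[0,0,0],[0,0,0]]]' | python3 -m crank
python3 -c "
from h import *
plan(.589,-.282,.0355,7.3)"
```

```text
time: 13.6
tool_pos: [0.5912, -0.2825, 0.0414]
tool_rot: [0.001, 0.998, 0.063, 0.001]
contact_force: [-0.5, 0.0, -3.3]
gripper_width: 0.569
grasp_force: 64.0
time: 13.98
tool_pos: [0.5917, -0.2833, 0.0396]
tool_rot: [0.002, 0.998, 0.063, 0.002]
contact_force: [-0.1, -0.3, -4.0]
gripper_width: 0.571
grasp_force: 64.0
t 13.97 tool shift [-0.0026 -0.0017  0.0041] turn [ 0.004 -0.004 -0.002] j6 0.89 open 0.57
```

In the tool's units: 0.002 m is 0.032, -0.003 rad / 2 = -0.0015.

```bash
echo '[[0,[0,0,0.032],[0.0015,-0.0015,0]],[0,[0,0,0.032],[0,0,0]],[0,[0,0,0],[0,0,0]]]' | python3 -m crank
echo '[[0,[0,0,0.016],[0,0,0]],[0,[0,0,0.016],[0,0,0]],[0,[0,0,0],[0,0,0]]]' | python3 -m crank
```

```text
time: 14.35
tool_pos: [0.5916, -0.2833, 0.0357]
tool_rot: [0.0, 0.998, 0.063, -0.0]
contact_force: [-3.0, -0.2, 0.8]
gripper_width: 0.569
grasp_force: 64.6
time: 14.72
tool_pos: [0.5916, -0.2834, 0.0356]
tool_rot: [0.0, 0.998, 0.063, -0.0]
contact_force: [-8.1, 3.3, 11.6]
gripper_width: 0.573
grasp_force: 65.6
```

In the tool's units: -0.001 m is -0.016.

```bash
echo '[[0.75,[0,0,-0.016],[0,0,0]],[0.75,[0,0,0],[0,0,0]],[0.75,[0,0,0],[0,0,0]],[0.75,[0,0,0],[0,0,0]]]' | python3 -m crank
echo '[[0.75,[0,0,-0.32],[0,0,0]],[0.75,[0,0,-0.64],[0,0,0]],[0.8,[0,0,-0.72],[0,0,0]],[1,[0,0,0],[0,0,0]]]' | python3 -m crank
python3 -c "
from h import *
plan(.6545,.078,.145,7.3)"
```

```text
time: 15.22
tool_pos: [0.5914, -0.2831, 0.0337]
tool_rot: [0.0, 0.998, 0.063, -0.0]
contact_force: [-0.9, -0.1, -0.5]
gripper_width: 0.756
grasp_force: 0.0
time: 15.72
tool_pos: [0.5947, -0.2851, 0.1467]
tool_rot: [0.004, 0.998, 0.063, 0.005]
contact_force: [-0.4, -0.6, -0.2]
gripper_width: 0.983
grasp_force: 0.0
t 15.72 tool shift [ 1.049e-01 -3.527e-01 -1.000e-04] turn [ 0.008 -0.009 -0.002] j6 0.89 open 0.98
```

In the tool's units: -0.0588 m is -0.9408, 0.0175 m is 0.28, -0.009 rad / 2 = -0.0045.

```bash
echo '[[1,[0.28,-0.9408,0],[0.004,-0.0045,0]],[1,[0.28,-0.9408,0],[0,0,0]],[1,[0.28,-0.9408,0],[0,0,0]],[1,[0.28,-0.9408,0],[0,0,0]],[1,[0.28,-0.9408,0],[0,0,0]]]' | python3 -m crank
echo '[[1,[0.28,-0.9408,0],[0,0,0]],[1,[0,0,0],[0,0,0]],[1,[0,0,0],[0,0,0]]]' | python3 -m crank
python3 - <<'E'
from h import *
plan(.6545,.078,.03,7.3)
p,d=grab('wrist','w4.png')
E
```

```text
time: 16.35
tool_pos: [0.6413, 0.0215, 0.1405]
tool_rot: [-0.004, 0.998, 0.063, -0.005]
contact_force: [-0.1, 1.2, -0.0]
gripper_width: 0.997
grasp_force: 0.0
time: 16.73
tool_pos: [0.6511, 0.0799, 0.1404]
tool_rot: [-0.003, 0.998, 0.063, -0.005]
contact_force: [-0.0, -0.7, -1.2]
gripper_width: 0.996
grasp_force: 0.0
t 16.73 tool shift [0.0042 0.0031 0.1103] turn [-0.007  0.01  -0.001] j6 1.45 open 1.0
```

View pics/w4.png

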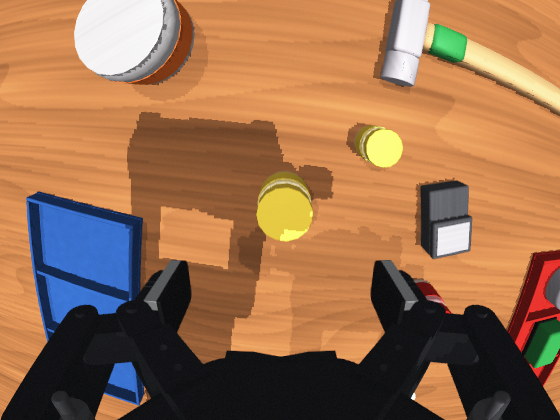

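The large yellow jar is centred at (285,207), and the small one at (380,147) is clear. I'll grip it.

In the tool's units: 0.03 m is 0.48, 0.02 m is 0.32, 0.01 rad / 2 = 0.005.

```bash
echo '[[1,[0.064,0.048,0.48],[-0.0035,0.005,0]],[1,[0,0,0.48],[0,0,0]],[1,[0,0,0.48],[0,0,0]],[1,[0,0,0.32],[0,0,0]],[1,[0,0,0],[0,0,0]]]' | python3 -m crank
echo '[[0,[0,0,0],[0,0,0]],[0,[0,0,0],[0,0,0]],[0,[0,0,0],[0,0,0]],[0,[0,0,0],[0,0,0]],[0,[0,0,0],[0,0,0]]]' | python3 -m crank
echo '[[0,[0,0,-0.48],[0,0,0]],[0,[0,0,-0.64],[0,0,0]],[0,[0,0,-0.64],[0,0,0]],[0,[0,0,0],[0,0,0]]]' | python3 -m crank
python3 -c "
from h import *
plan(.423,-.304,.145,7.3)"
```

```text
time: 17.4
tool_pos: [0.654, 0.0768, 0.0284]
tool_rot: [-0.0, 0.998, 0.062, -0.002]
contact_force: [-0.3, -0.2, -0.3]
gripper_width: 1.003
grasp_force: 0.0
time: 18.02
tool_pos: [0.6568, 0.078, 0.0322]
tool_rot: [-0.0, 0.998, 0.063, 0.002]
contact_force: [-0.2, -0.6, 5.9]
gripper_width: 0.448
grasp_force: 60.9
time: 18.52
tool_pos: [0.6578, 0.0779, 0.1448]
tool_rot: [-0.0, 0.998, 0.063, 0.004]
contact_force: [0.3, 0.1, -1.5]
gripper_width: 0.447
grasp_force: 60.5
t 18.52 tool shift [-0.2809  0.3494 -0.0025] turn [ 0.    -0.009 -0.001] j6 1.45 open 0.45
```

In the tool's units: 0.0437 m is 0.6992, -0.0351 m is -0.5616, -0.009 rad / 2 = -0.0045.

```bash
echo '[[0,[-0.5616,0.6992,0],[0,-0.0045,0]],[0,[-0.5616,0.6992,0],[0,0,0]],[0,[-0.5616,0.6992,0],[0,0,0]],[0,[-0.5616,0.6992,0],[0,0,0]],[0,[-0.5616,0.6992,0],[0,0,0]]]' | python3 -m crank
echo '[[0,[-0.5616,0.6992,0],[0,0,0]],[0,[-0.5616,0.6992,0],[0,0,0]],[0,[-0.5616,0.6992,0],[0,0,0]],[0,[0,0,0],[0,0,0]],[0,[0,0,0],[0,0,0]]]' | python3 -m crank
python3 -c "
from h import *
plan(.423,-.304,.0362,7.3)"
```

```text
time: 19.15
tool_pos: [0.5064, -0.1617, 0.1391]
tool_rot: [-0.001, 0.998, 0.063, -0.006]
contact_force: [0.1, -0.8, -0.7]
gripper_width: 0.446
grasp_force: 60.6
time: 19.77
tool_pos: [0.42, -0.3035, 0.1405]
tool_rot: [-0.001, 0.998, 0.063, -0.005]
contact_force: [0.9, 0.1, -1.2]
gripper_width: 0.446
grasp_force: 60.7
t 19.77 tool shift [0.0039 0.0013 0.1042] turn [-0.003  0.01  -0.002] j6 0.68 open 0.45
```

In the tool's units: 0.03 m is 0.48, 0.025 m is 0.4, 0.008 rad / 2 = 0.004.

```bash
echo '[[0,[0.032,0.016,0.48],[-0.0015,0.004,0]],[0,[0,0,0.48],[0,0,0]],[0,[0,0,0.4],[0,0,0]],[0,[0,0,0.224],[0,0,0]],[0,[0,0,0],[0,0,0]]]' | python3 -m crank
echo '[[0,[0,0,0.016],[0,0,0]],[0,[0,0,0.016],[0,0,0]],[0,[0,0,0],[0,0,0]]]' | python3 -m crank
python3 -c "
from h import *
plan(.423,-.304,.0362,7.3)"
```

```text
time: 20.4
tool_pos: [0.4223, -0.3037, 0.0417]
tool_rot: [0.0, 0.998, 0.064, -0.001]
contact_force: [-0.3, 0.2, -0.8]
gripper_width: 0.447
grasp_force: 60.7
time: 20.78
tool_pos: [0.4229, -0.3056, 0.0418]
tool_rot: [0.002, 0.998, 0.063, 0.0]
contact_force: [0.3, 0.4, -0.7]
gripper_width: 0.449
grasp_force: 60.7
t 20.77 tool shift [ 0.0003 -0.0016  0.0056] turn [ 0.003 -0.001 -0.002] j6 0.68 open 0.45
```

In the tool's units: 0.002 m is 0.032, 0.001 m is 0.016, 0.003 rad / 2 = 0.0015.

```bash
echo '[[0,[0,0,0.032],[0.0015,-0.0005,0]],[0,[0,0,0.032],[0,0,0]],[0,[0,0,0.016],[0,0,0]],[0,[0,0,0],[0,0,0]]]' | python3 -m crank
echo '[[0,[0,0,0.016],[0,0,0]],[0,[0,0,0.008],[0,0,0]],[0,[0,0,0],[0,0,0]]]' | python3 -m crank
```

```text
time: 21.28
tool_pos: [0.4225, -0.3052, 0.0363]
tool_rot: [-0.0, 0.998, 0.063, -0.001]
contact_force: [-2.1, 1.0, 3.3]
gripper_width: 0.448
grasp_force: 61.1
time: 21.65
tool_pos: [0.4225, -0.3052, 0.0363]
tool_rot: [-0.001, 0.998, 0.063, -0.001]
contact_force: [-6.4, 4.6, 13.4]
gripper_width: 0.446
grasp_force: 62.2
```

In the tool's units: -0.001 m is -0.016.

```bash
echo '[[0.65,[0,0,-0.016],[0,0,0]],[0.65,[0,0,0],[0,0,0]],[0.65,[0,0,0],[0,0,0]],[0.65,[0,0,0],[0,0,0]]]' | python3 -m crank
echo '[[0.65,[0,0,-0.32],[0,0,0]],[0.65,[0,0,-0.64],[0,0,0]],[0.8,[0,0,-0.72],[0,0,0]],[1,[0,0,0],[0,0,0]]]' | python3 -m crank
python3 - <<'E'
from h import *
plan(.567,-.0675,.145,-4.9)
grab('scene','scene2.png')
E
```

```text
time: 22.15
tool_pos: [0.4225, -0.3051, 0.0353]
tool_rot: [-0.0, 0.998, 0.063, -0.001]
contact_force: [-0.4, -0.2, -0.3]
gripper_width: 0.647
grasp_force: 0.0
time: 22.65
tool_pos: [0.4249, -0.3074, 0.1454]
tool_rot: [0.003, 0.998, 0.063, 0.003]
contact_force: [0.2, 0.3, 0.4]
gripper_width: 0.984
grasp_force: 0.0
t 22.65 tool shift [ 1.711e-01 -2.201e-01 -2.000e-04] turn [ 0.006 -0.005  0.211] j6 0.68 open 0.98
```

View pics/scene2.png

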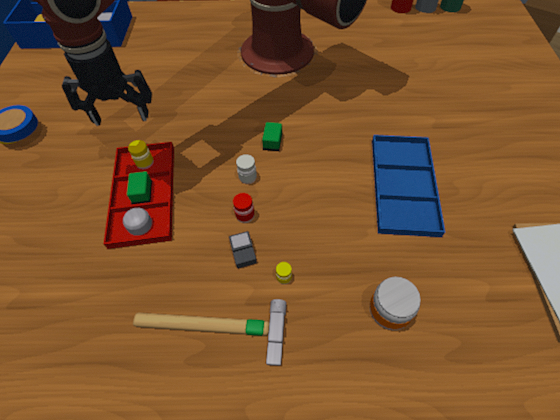

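The red tray now holds the jar (140,155), the block (139,187) and the dome (137,220), one per bay and upright. Next is the red jar.

In the tool's units: -0.044 m is -0.704, 0.0342 m is 0.5472, 0.006 rad / 2 = 0.003.

```bash
echo '[[1,[0.5472,-0.704,0],[0.003,-0.0025,0]],[1,[0.5472,-0.704,0],[0,0,0]],[1,[0.5472,-0.704,0],[0,0,0]],[1,[0.5472,-0.704,0],[0,0,0]],[1,[0.5472,-0.704,0],[0,0,0]]]' | python3 -m crank
echo '[[1,[0,0,0],[0,0,0.0525]],[1,[0,0,0],[0,0,0.0525]],[1,[0,0,0],[0,0,0]],[1,[0,0,0],[0,0,0]]]' | python3 -m crank
python3 - <<'E'
from h import *
plan(.567,-.0675,.03,-4.9)
p,d=grab('wrist','w5.png')
E
```

```text
time: 23.32
tool_pos: [0.5643, -0.0636, 0.1387]
tool_rot: [-0.004, 0.998, 0.063, -0.005]
contact_force: [-0.2, 0.2, -0.4]
gripper_width: 0.999
grasp_force: 0.0
time: 23.82
tool_pos: [0.5641, -0.0655, 0.1397]
tool_rot: [-0.003, 0.999, -0.042, -0.005]
contact_force: [1.0, -0.4, 0.8]
gripper_width: 1.001
grasp_force: 0.0
t 23.82 tool shift [0.0041 0.0023 0.1097] turn [-0.006  0.009  0.002] j6 1.4 open 1.0
```

View pics/w5.png

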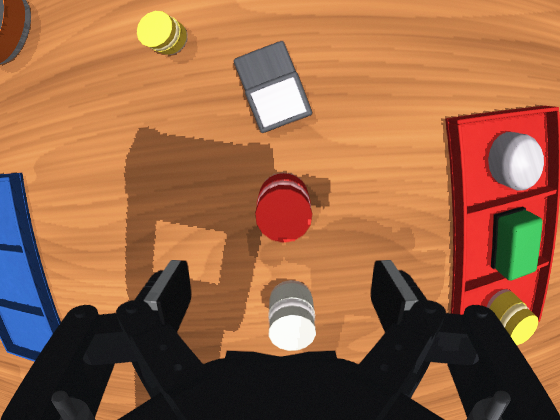

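The red jar is centred at (284,207). The white jar at (292,315) is about 100 mm behind it and clear of the fingers. I'll grip.

In the tool's units: 0.03 m is 0.48, 0.019 m is 0.304, 0.009 rad / 2 = 0.0045.

```bash
echo '[[1,[0.064,0.032,0.48],[-0.003,0.0045,0]],[1,[0,0,0.48],[0,0,0]],[1,[0,0,0.48],[0,0,0]],[1,[0,0,0.304],[0,0,0]],[1,[0,0,0],[0,0,0]]]' | python3 -m crank
echo '[[0,[0,0,0],[0,0,0]],[0,[0,0,0],[0,0,0]],[0,[0,0,0],[0,0,0]],[0,[0,0,0],[0,0,0]],[0,[0,0,0],[0,0,0]]]' | python3 -m crank
echo '[[0,[0,0,-0.48],[0,0,0]],[0,[0,0,-0.64],[0,0,0]],[0,[0,0,-0.64],[0,0,0]],[0,[0,0,0],[0,0,0]]]' | python3 -m crank
python3 -c "
from h import *
plan(.494,.279,.145,-4.9)"
```

```text
time: 24.5
tool_pos: [0.5672, -0.0676, 0.0302]
tool_rot: [0.0, 0.999, -0.042, -0.001]
contact_force: [-0.6, -0.8, 0.7]
gripper_width: 0.995
grasp_force: 0.0
time: 25.12
tool_pos: [0.5698, -0.068, 0.0336]
tool_rot: [0.001, 0.999, -0.042, 0.002]
contact_force: [-0.7, -0.0, 6.1]
gripper_width: 0.447
grasp_force: 61.0
time: 25.62
tool_pos: [0.5706, -0.0682, 0.1459]
tool_rot: [0.001, 0.999, -0.042, 0.005]
contact_force: [0.3, 0.0, -1.6]
gripper_width: 0.45
grasp_force: 60.6
t 25.62 tool shift [-0.1055 -0.3396 -0.0007] turn [ 0.002 -0.009  0.001] j6 1.41 open 0.45
```

Norm is 0.356, so 6 rows of (-0.0176, -0.0566).

In the tool's units: -0.0566 m is -0.9056, -0.0176 m is -0.2816, -0.009 rad / 2 = -0.0045.

```bash
echo '[[0,[-0.2816,-0.9056,0],[0.001,-0.0045,0]],[0,[-0.2816,-0.9056,0],[0,0,0]],[0,[-0.2816,-0.9056,0],[0,0,0]],[0,[-0.2816,-0.9056,0],[0,0,0]],[0,[-0.2816,-0.9056,0],[0,0,0]]]' | python3 -m crank
echo '[[0,[-0.2816,-0.9056,0],[0,0,0]],[0,[0,0,0],[0,0,0]],[0,[0,0,0],[0,0,0]]]' | python3 -m crank
python3 -c "
from h import *
plan(.494,.279,.0376,-4.9)"
```

```text
time: 26.25
tool_pos: [0.5026, 0.2231, 0.1404]
tool_rot: [-0.0, 0.999, -0.042, -0.005]
contact_force: [0.9, -0.2, -0.9]
gripper_width: 0.449
grasp_force: 60.8
time: 26.62
tool_pos: [0.4906, 0.2792, 0.1409]
tool_rot: [0.0, 0.999, -0.042, -0.005]
contact_force: [0.5, 0.4, -0.4]
gripper_width: 0.449
grasp_force: 61.0
t 26.62 tool shift [ 0.0044 -0.0002  0.1033] turn [0.001 0.01  0.002] j6 2.04 open 0.45
```

In the tool's units: 0.03 m is 0.48, 0.025 m is 0.4, 0.008 rad / 2 = 0.004.

```bash
echo '[[0,[0.048,0,0.48],[0,0.004,0]],[0,[0,0,0.48],[0,0,0]],[0,[0,0,0.4],[0,0,0]],[0,[0,0,0.224],[0,0,0]],[0,[0,0,0],[0,0,0]]]' | python3 -m crank
echo '[[0,[0,0,0.016],[0,0,0]],[0,[0,0,0.016],[0,0,0]],[0,[0,0,0],[0,0,0]]]' | python3 -m crank
python3 -c "
from h import *
plan(.494,.279,.0376,-4.9)"
```

```text
time: 27.25
tool_pos: [0.4938, 0.2782, 0.0424]
tool_rot: [0.0, 0.999, -0.043, -0.001]
contact_force: [-0.1, -0.6, -1.4]
gripper_width: 0.448
grasp_force: 61.0
time: 27.62
tool_pos: [0.4949, 0.2798, 0.0426]
tool_rot: [-0.001, 0.999, -0.042, 0.001]
contact_force: [-0.1, -0.5, -0.9]
gripper_width: 0.448
grasp_force: 61.0
t 27.62 tool shift [-0.0009  0.0008  0.005 ] turn [-0.002 -0.002  0.001] j6 2.04 open 0.45
```

In the tool's units: 0.002 m is 0.032, 0.001 m is 0.016, -0.002 rad / 2 = -0.001.

```bash
echo '[[0,[0,0,0.032],[-0.001,-0.001,0]],[0,[0,0,0.032],[0,0,0]],[0,[0,0,0.016],[0,0,0]],[0,[0,0,0],[0,0,0]]]' | python3 -m crank
echo '[[0,[0,0,0.016],[0,0,0]],[0,[0,0,0.008],[0,0,0]],[0,[0,0,0],[0,0,0]]]' | python3 -m crank
```

```text
time: 28.12
tool_pos: [0.4945, 0.2796, 0.0377]
tool_rot: [0.0, 0.999, -0.042, -0.001]
contact_force: [-3.4, -1.8, 4.7]
gripper_width: 0.448
grasp_force: 61.7
time: 28.5
tool_pos: [0.4946, 0.2797, 0.0376]
tool_rot: [0.001, 0.999, -0.042, -0.001]
contact_force: [-7.3, -3.4, 14.4]
gripper_width: 0.446
grasp_force: 62.5
```

In the tool's units: -0.001 m is -0.016.

```bash
echo '[[0.65,[0,0,-0.016],[0,0,0]],[0.65,[0,0,0],[0,0,0]],[0.65,[0,0,0],[0,0,0]],[0.65,[0,0,0],[0,0,0]]]' | python3 -m crank
echo '[[0.65,[0,0,-0.32],[0,0,0]],[0.65,[0,0,-0.64],[0,0,0]],[0.8,[0,0,-0.72],[0,0,0]],[1,[0,0,0],[0,0,0]]]' | python3 -m crank
python3 -c "
from h import *
plan(.652,-.067,.145,16.2)"
```

```text
time: 29.0
tool_pos: [0.4943, 0.2794, 0.036]
tool_rot: [0.0, 0.999, -0.042, -0.001]
contact_force: [-0.7, -0.6, 0.9]
gripper_width: 0.652
grasp_force: 0.0
time: 29.5
tool_pos: [0.4979, 0.281, 0.1482]
tool_rot: [-0.002, 0.999, -0.042, 0.004]
contact_force: [-0.4, 0.1, 0.5]
gripper_width: 0.983
grasp_force: 0.0
t 29.5 tool shift [0.1827 0.3338 0.0033] turn [-0.003 -0.009 -0.367] j6 2.04 open 0.98
```

In the tool's units: 0.0477 m is 0.7632, 0.0261 m is 0.4176, -0.009 rad / 2 = -0.0045.

```bash
echo '[[1,[0.4176,0.7632,0],[-0.0015,-0.0045,0]],[1,[0.4176,0.7632,0],[0,0,0]],[1,[0.4176,0.7632,0],[0,0,0]],[1,[0.4176,0.7632,0],[0,0,0]],[1,[0.4176,0.7632,0],[0,0,0]]]' | python3 -m crank
echo '[[1,[0.4176,0.7632,0],[0,0,0]],[1,[0.4176,0.7632,0],[0,0,0]],[1,[0,0,0],[0,0,-0.0915]],[1,[0,0,0],[0,0,-0.092]],[1,[0,0,0],[0,0,0]]]' | python3 -m crank
python3 - <<'E'
from h import *
plan(.652,-.067,.027,16.2)
p,d=grab('wrist','w6.png')
E
```

```text
time: 30.12
tool_pos: [0.6047, 0.0293, 0.1409]
tool_rot: [0.002, 0.999, -0.042, -0.005]
contact_force: [0.4, 1.1, 0.3]
gripper_width: 0.999
grasp_force: 0.0
time: 30.75
tool_pos: [0.6482, -0.0686, 0.1404]
tool_rot: [0.0, 0.99, 0.14, -0.006]
contact_force: [-0.4, 0.4, -0.1]
gripper_width: 1.001
grasp_force: 0.0
t 30.75 tool shift [ 0.0054 -0.0005  0.1133] turn [-0.001  0.012 -0.002] j6 1.07 open 1.0
```

View pics/w6.png

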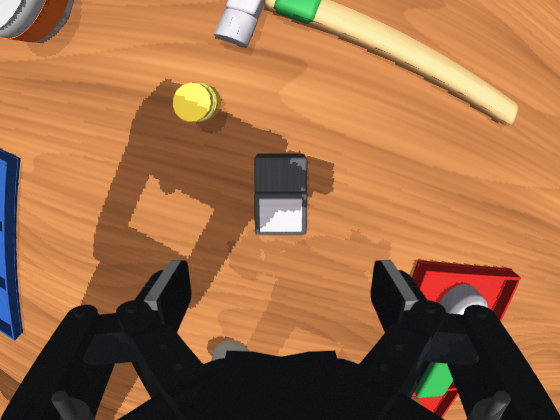

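The heel dolly is square between the jaws at (281,195), and the small jar at (195,102) is clear. I'll grip.

Units first: shifts go in shares of 62.5 mm and turns go in shares of 2 rad. So 0.03 m is 0.48, 0.022 m is 0.352, 0.012 rad / 2 = 0.006.

```bash
echo '[[1,[0.048,0,0.48],[-0.0005,0.006,0]],[1,[0,0,0.48],[0,0,0]],[1,[0,0,0.48],[0,0,0]],[1,[0,0,0.352],[0,0,0]],[1,[0,0,0],[0,0,0]]]' | python3 -m crank
echo '[[0,[0,0,0],[0,0,0]],[0,[0,0,0],[0,0,0]],[0,[0,0,0],[0,0,0]],[0,[0,0,0],[0,0,0]],[0,[0,0,0],[0,0,0]]]' | python3 -m crank
echo '[[0,[0,0,-0.48],[0,0,0]],[0,[0,0,-0.64],[0,0,0]],[0,[0,0,-0.64],[0,0,0]],[0,[0,0,0],[0,0,0]]]' | python3 -m crank
python3 -c "
from h import *
plan(.575,.2718,.145,-4.9)"
```

```text
time: 31.42
tool_pos: [0.6495, -0.0673, 0.0263]
tool_rot: [-0.0, 0.99, 0.141, -0.002]
contact_force: [-1.6, 1.1, -0.6]
gripper_width: 1.001
grasp_force: 0.0
time: 32.05
tool_pos: [0.6525, -0.0679, 0.0307]
tool_rot: [0.001, 0.99, 0.141, 0.002]
contact_force: [-0.7, 0.5, 5.5]
gripper_width: 0.453
grasp_force: 63.9
time: 32.55
tool_pos: [0.6531, -0.0682, 0.142]
tool_rot: [0.002, 0.99, 0.141, 0.004]
contact_force: [0.7, -0.7, -4.1]
gripper_width: 0.453
grasp_force: 62.8
t 32.55 tool shift [ 0.0199 -0.3483 -0.0043] turn [ 0.003 -0.008  0.368] j6 1.07 open 0.45
```

In the tool's units: -0.0581 m is -0.9296, 0.0033 m is 0.0528, -0.008 rad / 2 = -0.004.

```bash
echo '[[0,[0.0528,-0.9296,0],[0.0015,-0.004,0]],[0,[0.0528,-0.9296,0],[0,0,0]],[0,[0.0528,-0.9296,0],[0,0,0]],[0,[0.0528,-0.9296,0],[0,0,0]],[0,[0.0528,-0.9296,0],[0,0,0]]]' | python3 -m crank
echo '[[0,[0.0528,-0.9296,0],[0,0,0]],[0,[0,0,0],[0,0,0.092]],[0,[0,0,0],[0,0,0.092]],[0,[0,0,0],[0,0,0]],[0,[0,0,0],[0,0,0]]]' | python3 -m crank
python3 - <<'E'
from h import *
plan(.576,.2718,.0347,-4.9)
p,d=grab('wrist','w7.png')
E
```

```text
time: 33.17
tool_pos: [0.5833, 0.217, 0.135]
tool_rot: [-0.0, 0.99, 0.141, -0.006]
contact_force: [1.3, 0.1, -3.8]
gripper_width: 0.453
grasp_force: 62.9
time: 33.8
tool_pos: [0.5719, 0.272, 0.1371]
tool_rot: [0.001, 0.999, -0.041, -0.005]
contact_force: [-0.9, 0.6, -4.7]
gripper_width: 0.456
grasp_force: 63.3
t 33.8 tool shift [ 0.0052 -0.0003  0.1023] turn [0.002 0.01  0.003] j6 1.98 open 0.46
```

View pics/w7.png

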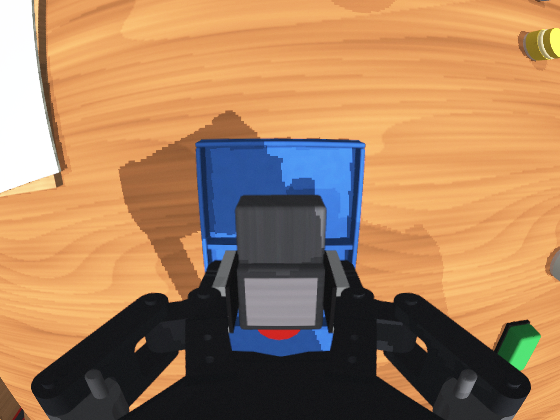

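The dolly is held square and lines up with the far bay, whose far wall is at row 145. I'll lower it.

In the tool's units: 0.03 m is 0.48, 0.025 m is 0.4, 0.008 rad / 2 = 0.004.

```bash
echo '[[0,[0.048,0,0.48],[0.0005,0.004,0]],[0,[0,0,0.48],[0,0,0]],[0,[0,0,0.4],[0,0,0]],[0,[0,0,0.208],[0,0,0]],[0,[0,0,0],[0,0,0]]]' | python3 -m crank
echo '[[0,[0,0,0.016],[0,0,0]],[0,[0,0,0.016],[0,0,0]],[0,[0,0,0],[0,0,0]]]' | python3 -m crank
python3 -c "
from h import *
plan(.576,.2718,.0347,-4.9)"
```

```text
time: 34.48
tool_pos: [0.575, 0.2719, 0.04]
tool_rot: [0.0, 0.999, -0.042, -0.001]
contact_force: [0.1, 0.6, -4.9]
gripper_width: 0.454
grasp_force: 63.2
time: 34.85
tool_pos: [0.5761, 0.2725, 0.04]
tool_rot: [-0.001, 0.999, -0.043, 0.001]
contact_force: [0.1, -0.5, -4.7]
gripper_width: 0.453
grasp_force: 63.2
t 34.85 tool shift [-0.0001  0.0007  0.0053] turn [-0.001 -0.002  0.   ] j6 1.98 open 0.45
```

In the tool's units: 0.002 m is 0.032, 0.001 m is 0.016, -0.002 rad / 2 = -0.001.

```bash
echo '[[0,[0,0,0.032],[-0.0005,-0.001,0]],[0,[0,0,0.032],[0,0,0]],[0,[0,0,0.016],[0,0,0]],[0,[0,0,0],[0,0,0]]]' | python3 -m crank
echo '[[0,[0,0,0.016],[0,0,0]],[0,[0,0,0.008],[0,0,0]],[0,[0,0,0],[0,0,0]]]' | python3 -m crank
```

```text
time: 35.35
tool_pos: [0.5757, 0.2724, 0.0347]
tool_rot: [0.0, 0.999, -0.043, -0.001]
contact_force: [-2.7, -0.3, 0.7]
gripper_width: 0.451
grasp_force: 63.8
time: 35.72
tool_pos: [0.5757, 0.2724, 0.0347]
tool_rot: [0.0, 0.999, -0.043, -0.001]
contact_force: [-7.7, -2.7, 9.2]
gripper_width: 0.454
grasp_force: 64.9
```

In the tool's units: -0.001 m is -0.016.

```bash
echo '[[0.65,[0,0,-0.016],[0,0,0]],[0.65,[0,0,0],[0,0,0]],[0.65,[0,0,0],[0,0,0]],[0.65,[0,0,0],[0,0,0]]]' | python3 -m crank
echo '[[0.65,[0,0,-0.32],[0,0,0]],[0.65,[0,0,-0.8],[0,0,0]],[0.65,[0,0,-0.96],[0,0,0]],[0.8,[0,0,-0.96],[0,0,0]]]' | python3 -m crank
echo '[[0.8,[-0.8,0,0],[0,0,0]],[0.8,[-0.8,0,0],[0,0,0]],[0.8,[-0.8,0,0],[0,0,0]],[0.8,[0,0,0],[0,0,0]]]' | python3 -m crank
python3 - <<'E'
from h import *
for n in ['scene','top']:
    p,d=grab(n,n+'3.png');X=cloud(n,d)
    for nm,c,lo,hi in [('dome',(590,-283),.024,.06),('sand',(508,-293),.024,.06),('yel',(423,-305),.024,.08),('heel',(577,272),.018+.006,.06),('red',(495,280),.03,.08),('white',(464,-67),.05,.065)]:
        m=(np.hypot(X[...,0]-c[0]/1e3,X[...,1]-c[1]/1e3)<.04)&(X[...,2]>lo)&(X[...,2]<hi)
        if m.sum()<8: print(nm,'none');continue
        r=cv2.minAreaRect((X[m][:,:2]*1e3).astype(np.float32));print(n,nm,m.sum(),np.round(r[0],1),np.round(r[1],1),round(r[2],1),round(np.percentile(X[m][:,2],95),3))
E
```

```text
time: 36.22
tool_pos: [0.5757, 0.2723, 0.0336]
tool_rot: [0.0, 0.999, -0.043, -0.001]
contact_force: [0.5, 0.4, 0.1]
gripper_width: 0.651
grasp_force: 0.0
time: 36.72
tool_pos: [0.5758, 0.2724, 0.2272]
tool_rot: [-0.0, 0.999, -0.043, 0.0]
contact_force: [0.1, 1.1, 0.1]
gripper_width: 0.795
grasp_force: 0.0
time: 37.22
tool_pos: [0.4239, 0.2854, 0.2249]
tool_rot: [-0.0, 0.999, -0.041, -0.0]
contact_force: [0.7, -0.4, -0.4]
gripper_width: 0.799
grasp_force: 0.0
scene dome 464 [ 592.4 -280.9] [46.6 50.2] 55.6 0.04
scene sand 539 [ 508.  -293.7] [63.6 39.9] 7.6 0.041
scene yel 394 [ 424.7 -303.7] [39.1 39. ] 2.8 0.06
scene heel 550 [581.2 272. ] [40.3 61. ] 85.7 0.036
scene red 398 [493.6 279.5] [39.9 38.9] 4.9 0.06
scene white 219 [467.6 -65.7] [38.3 36.5] 0.9 0.057
top dome 393 [ 589.3 -279.5] [59.4 49.6] 51.5 0.04
top sand 488 [ 504.1 -295.3] [60.1 41.5] 7.3 0.043
top yel 320 [ 419.5 -304.4] [38.7 38.6] 55.7 0.062
top heel 406 [577.2 271.2] [40.4 59.7] 85.5 0.036
top red 302 [490.3 278.6] [38.5 38.4] 70.3 0.061
top white 229 [463.9 -66.9] [36.2 36.2] 0.4 0.057
```

View pics/scene3.png

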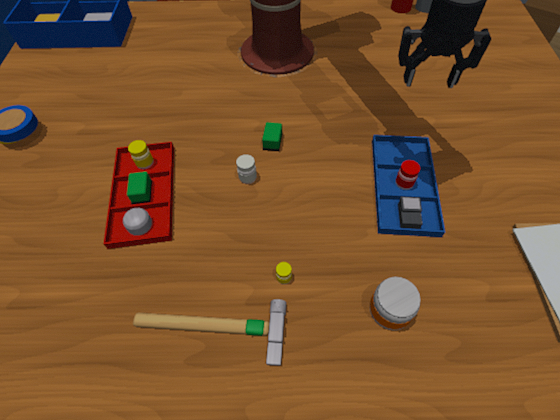

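All five things stand upright in their bays at floor height, +4 mm over where they started: red tray at (140,155), (139,187), (137,220), and blue tray at (408,175), (410,210). The white jar, hammer and tin have not moved.

```bash
python3 -c "
from plant import manip
print(manip.job_done())"
```

```text
the job is handed in; nothing more can be done
None
```

Both kits are made up and the job is handed in: the last camera check showed all five things upright on their tray floors, one per bay, with the white jar, hammer and filler tin unmoved; no verdict came back.

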